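# Fit the sample tray on the changer's spindle

## Task

Fit the blue sample tray on the sample changer: take it by one of its grips, lower it squarely over the tall spindle without letting it bind, dropping it or forcing it, and ease it round with light pressure until its slots find the drive bar and it sinks fully home, flat on the turntable. Then let go of it, and leave everything else on the bench where it is.

Things in the scene. Friction and masses are not known exactly. Their poses are not given: they have to be found in the camera images.
- changer: Sample changer, fixed: white housing 280 x 250 mm, 62 mm high, keypad on its -x face; sampling tower 34 x 40 mm at the rear corner (centre x 131, y 103 mm here), 162 mm high, needle arm pointing away in +y. Origin on the bench under the spindle axis; z up. The round turntable on it is 184 mm across; it turns only against a firm drag of about 0.5 N m.
- spindle_tip (a point): Top of the vertical steel spindle, on its axis, 222 mm above the bench. The spindle is 16 mm in diameter up to 212 mm above the bench; its nose tapers to 7 mm.
- spindle_foot (a point): Foot of the spindle on the turntable, level with its four rubber pads, 72 mm above the bench. A square-edged brass drive bar, 7 mm wide, 8 mm high, 44 mm long, lies here flat on the turntable across the spindle axis, its top 80 mm above the bench. The turntable has stopped anywhere: the bar may point any way and its bearing is not measured (this point's axes are the housing's).
- tray: Blue sample tray: disc 200 mm across, 24 mm thick, ten vial wells, 0.19 to 0.30 kg, balanced on its axis. Origin at the centre of its flat underside, z up. Bore 17.6 mm; the hub sleeve (27 mm outside) guides the spindle from 10 to 60 mm above the underside. Fully home its underside lies flat on the turntable's pads, 72 mm above the bench.
- key_slots (a point): Centre of the tray's underside. Four key slots, 10 mm wide, 10 mm deep, run from the bore 25 mm out along the tray's +x, -x, +y and -y: the tray goes home over the drive bar in any of four bearings 90 degrees apart. Out of step it rides on the bar, 8 mm above home, until it is turned.
- grip_a (a point): Grasp point in the middle of the upright white finger grip at the tray's +x side, 75 mm from the tray's axis and 50 mm above its underside. The grip is 12 mm thick (tray y), 40 mm long (tray x) and stands from 24 to 68 mm above the underside.
- grip_b (a point): The same on the tray's -x side (the two grips are alike).
- vial_a: Capped glass vial, 25 mm diameter, 62 mm tall, standing; origin at the centre of its foot. Leave it.
- vial_b: A second such vial. Leave it.
- beaker: Glass beaker, 68 mm diameter, 90 mm tall, empty; origin at the centre of its foot. Leave it.
- paper_roll: Paper roll, 104 mm diameter, 98 mm tall, standing; origin at the centre of its foot. Leave it.
- photometer: Blue hand photometer, 85 x 190 x 42 mm with a black cap on top (77 mm in all); origin under its middle. Leave it.
- wash_bottle: White wash bottle, 64 mm diameter, 150 mm tall; origin at the centre of its foot. Leave it.
There are look-alikes about, which are no part of the job. There is more than one size of the tray; the one meant has the size given above.

How it is judged (in metres and radians):
On the way:
1. the tray is on the spindle, its hub over the upper half of it (horizontal distance between tray and changer below 0.006 m and z of tray in the frame of changer between 0.1 and 0.202 m), for 0.1 s.
At the end, for the whole second after the job is handed in: The tray is on the spindle (origin within 4 mm of the spindle axis), fully home over the drive bar with its underside no more than 2.5 mm above the turntable (below 74.5 mm over the bench), level within 0.03 rad, at rest and let go (horizontal distance between tray and changer below 0.004 m and z of tray in the frame of changer below 0.0745 m and angle between tray's own z axis and vertical below 0.03 rad and linear speed of tray below 0.01 m/s); the robot touches nothing.
It fails at once if the tray is forced or jammed: it presses on the changer, its spindle or its turntable with more than 40 N (contact force between tray and changer above 40 N).
It fails at once if the tray is dropped down the spindle (falls faster than 0.7 m/s on it) (horizontal distance between tray and changer below 0.015 m and height (world z) of tray below 0.215 m and linear speed of tray above 0.7 m/s).
It fails at once if something else on the bench is moved by more than 20 mm or knocked over (distance of any of vial_a, vial_b, beaker, paper_roll, photometer, wash_bottle from where it was at the start of the episode above 0.02 m or angle between any of vial_a, vial_b, beaker, paper_roll, photometer, wash_bottle's own z axis and vertical above 0.3 rad).
It also fails if it takes over 70 s, if anything falls off the work surface, if the arm or the gripper's body presses on something with over 40 N, if the wrist force passes 120 N, or if a joint passes its speed limit or range.

## Robot

A 7-joint arm with a two-finger parallel gripper is mounted at the origin on the work surface. World frame = base frame: x ahead of the robot, y to its left, z up, the work surface at z = 0. Lengths are in mm, angles in rad, forces in N, time in s.
With the tool pointing down it reaches from about 400 to 875 mm from the base axis. Payload 6.5 kg.
Tool frame: the origin (TCP) lies at the very end of the fingers, on their centre line; the grasp point (between the pads) lies 19 mm behind it; z points along the fingers, y is the line along which they close (so a half turn about z gives the same grasp; the last joint's range is limited). The gripper opens to 85 mm and grips with 20 to 120 N. Pads are 22 mm wide; open, the fingers measure 114 mm over their backs; the gripper's body (76 mm by 85 mm) begins 54 mm behind the grasp point. The pads swing forward as they close: fully open they stand 13 mm farther back than shut.
Start: joints at [-1.2, 0.536, -0.004, 1.538, 0.003, 1.067, -0.071], TCP at [274.972, 588.966, 231.29] pointing down, gripper open.
Joint ranges: [-2.7, 2.7], [-0.37, 2.16], [-1.27, 1.26], [0.24, 2.4], [-1.31, 4.45], [0.19, 1.91], [-2.76, 2.76]. Speed limits (rad/s): [2.39, 2.39, 3.14, 3.14, 3.14, 3.14, 3.14].

## Interface

Orientations are given as a unit quaternion [x, y, z, w].
In Python, from bench import env gives the robot as it stands.
- The arm moves only by the tool send_rows, never from a script. Its arguments are lists of equal length, an entry for each row: "delta_pos": the shift along the tool's x, y, z scaled (see below), a list of three; "turn": the turn, a rotation vector about the tool's x, y, z scaled (see below), a list of three; "grip": the closure, from -1 (fully open) to 1 (shut). A call has 1 to 12 rows; each row is the pose to reach, as a shift and turn from the pose commanded when the call began, along the tool's axes at that moment, turning the shorter way round; what a row does not reach only later rows make up. The controller multiplies each number of a shift by 30 cm and each number of a turn by pi rad. A row lasts 1/10 s, in which the tool goes at most 50 mm and 8.59 degrees, less where a joint would pass 70% of its speed; a pose out of reach is approached as far as the arm can. A call with a number of a shift or a turn outside -1 to 1 is refused whole. A call with a gripper value outside its range is refused whole. The fingers move at their own pace and stop on an object; "squeeze" is the grip in N (left out, the last holds). Time passes only in rows, so rows that repeat a pose let the fingers close. It gives the time, the measured TCP pose, the force, the opening and the grip force at its end, in the units of the state.
- env.sense(): the state, without advancing time (a new reading comes with each control period).
- env.capture(name): name is "scene" or "top" or "wrist"; returns the picture (420x560x3 uint8, red, green, blue); there is no depth.
- env.get_calibration(name): a dict with "fx", "fy", "cx", "cy" (pixels), "R" (3x3) and "t" (3): a world point X has camera coordinates R X + t; the wrist camera has in their place "tool_from_camera" (4x4, takes a point from camera to tool coordinates, whose origin is the TCP and whose axes are the flange's). Camera axes: x right, y down, z forward; pixel columns grow to the right and rows downward; lengths in mm; the calibration is good to about 2 mm. A picture is of the moment at which its call begins: read the wrist's pose just before it. get_calibration takes no time and is no camera call.
- env.sign_off(): hands the job in; it is judged then, once.
The state is a dict: "time": time; "joint_pos": joint angles; "joint_vel": joint speeds; "effort": joint torques, N m; "tool_pos": TCP position; "eef_rot": TCP orientation; "ft_force": force on the tool from outside, world axes, zero at the start; "torque": the same for the moment, N m; "grip_width": finger opening in mm; "grasp_force": force on a finger pad.
Only numpy, scipy, OpenCV 4.12 (cv2) and the standard library are available. Lean on these libraries where they do the work, as an engineer would, in place of code of your own. Each camera call takes 0.05 s, during which the arm holds its last target. There are 200 camera calls.

## Working session

There is one attempt and no reset: what is moved stays moved. The work goes in short steps, Python scripts to look and compute and a tool call to move; the robot and the scene stay as the last step left them, time stands still between calls to the robot, and variables do not carry over. Pictures are saved under pics/ and viewed, at most 10 in all, crops included, and the job is handed in when it is done.

Besides the shell and the picture viewer there is one more tool, called after "Call:" by a JSON object that holds its "method" and its "body", one argument or row to a line. send_rows: Moves the arm, as the interface text tells. Its arguments: {"type":"object","properties":{"delta_pos":{"type":"array"},"turn":{"type":"array"},"grip":{"type":"array"},"squeeze":{"type":"number"}},"required":["delta_pos","turn","grip"]}

```bash
mkdir -p pics; ls
python3 - <<'E'
from bench import env
import cv2,json
for n in("scene","top"):
    cv2.imwrite(f"pics/{n}0.png",env.capture(n)[:,:,::-1])
    c=env.get_calibration(n);print(n,{k:(v.tolist() if hasattr(v,'tolist') else v) for k,v in c.items()})
print(env.get_calibration("wrist"));print(env.sense())
E
```

```text
pics
scene {'fx': 493.86050322539813, 'fy': 493.86050322539813, 'cx': 284.29327034021384, 'cy': 209.24695290463325, 'R': [[0.3846887548427581, 0.9228473390462376, 0.019166395404630745], [0.710220213598693, -0.28266475212407133, -0.6447386184357691], [-0.5895776539976353, 0.2616360577632901, -0.7641627857889502]], 't': [-157.6581471934401, -307.8396976824869, 1928.2902566294415]}
top {'fx': 523.2965542917842, 'fy': 523.2965542917842, 'cx': 285.1767670947254, 'cy': 204.04432959839028, 'R': [[-0.016914567686426657, -0.9997158748906446, 0.016794847174473333], [-0.9982054824691374, 0.015919223058990878, -0.057726883735004786], [0.05744312115943875, -0.01774113380905277, -0.9981911340032186]], 't': [-79.24156340763147, 537.5447015839164, 1834.2102929975636]}
{'fx': 295.39502702395174, 'fy': 295.39502702395174, 'cx': 282.6263138155365, 'cy': 212.2911599831909, 'tool_from_camera': array([[-1.45256449e-04, -9.53304661e-01, -3.02010270e-01,
         7.83469439e+01],
       [ 9.99999963e-01, -6.92324075e-05, -2.62431033e-04,
        -5.36551209e-01],
       [ 2.29267828e-04, -3.02010297e-01,  9.53304636e-01,
        -1.42417501e+02],
       [ 0.00000000e+00,  0.00000000e+00,  0.00000000e+00,
         1.00000000e+00]])}
{'time': 0.1, 'joint_pos': array([-1.20020166,  0.53707135, -0.00442555,  1.53876329,  0.00259615,
        1.06731078, -0.07115342]), 'joint_vel': array([ 0.00102246, -0.0022192 ,  0.00073807, -0.00116249, -0.00022581,
        0.00089645,  0.00021329]), 'effort': array([ 2.55220089e-03, -5.84559810e+01,  1.05190907e+00, -2.59777325e+01,
        1.27010630e-02,  4.50416104e-03,  6.13378702e-06]), 'tool_pos': array([274.75399849, 588.45197733, 230.51747687]), 'eef_rot': array([ 2.16613906e-01,  9.76257045e-01, -7.65730540e-04, -1.09564848e-04]), 'ft_force': array([ 0.20982984, -0.61361769,  0.6234586 ]), 'torque': array([ 0.01610658, -0.03778453, -0.03784241]), 'grasp_force': 0.0, 'grip_width': 85.25826451881575}
```

View pics/scene0.png

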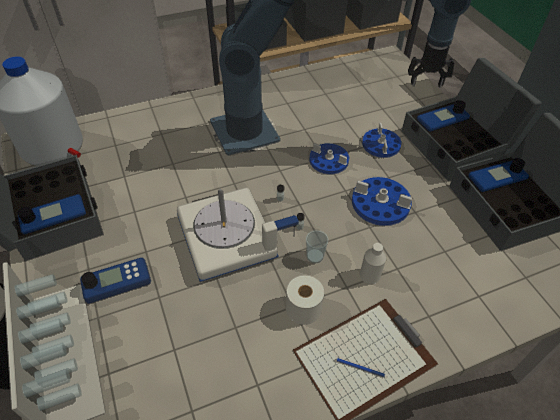

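View pics/top0.png

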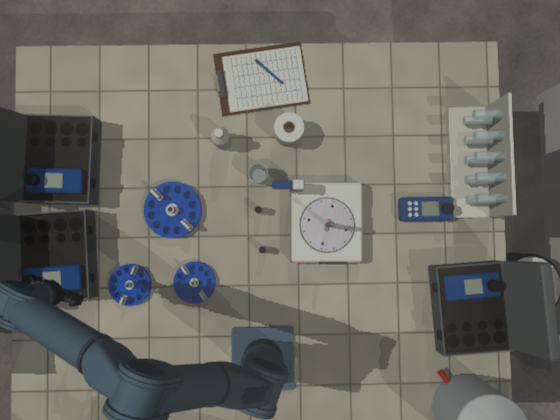

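Candidates for the tray: the large tray at (172,210) in top, about 58 px or 203 mm across, and two small ones at (130,285) and (194,283), about 42 px or 147 mm. The 200 mm description fits the large one. I'll check it in a close crop alongside the changer.

Run:
```python
import cv2,numpy as np
t=cv2.imread("pics/top0.png");s=cv2.imread("pics/scene0.png")
f=lambda im,x,y,w,h,k:cv2.resize(im[y:y+h,x:x+w],None,fx=k,fy=k,interpolation=cv2.INTER_CUBIC)
a=f(t,135,172,75,75,5);b=f(t,285,178,80,75,5)
c=f(s,345,170,75,56,5);d=f(s,175,180,80,56,5)
cv2.imwrite("pics/crop0.png",np.vstack([np.hstack([a,b]),np.hstack([c,d])])[:600])
```

```text
(no output)
```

View pics/crop0.png

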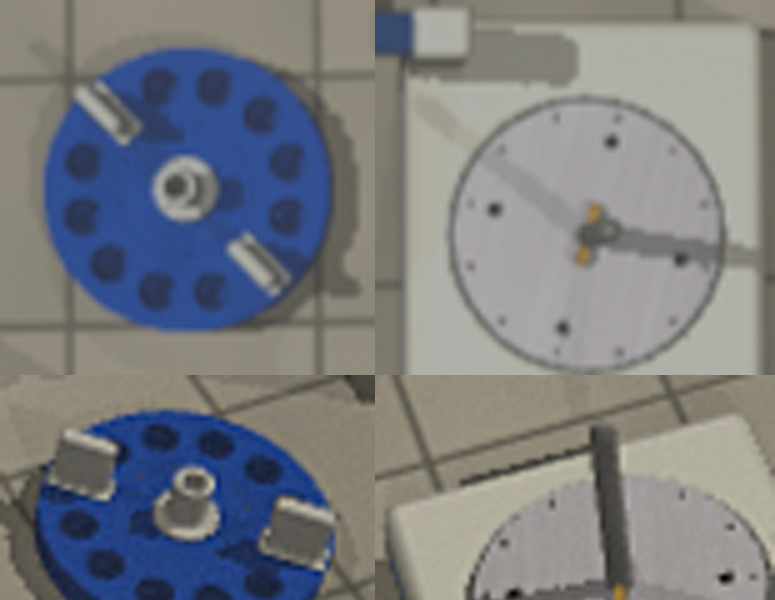

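The crop confirms the large blue tray: ten wells, grips at top (156.6,194.6) and (186.6,225), hub top (171,209.2). The spindle tip is near top (331.4,223.6) and scene (221,190.6). The brass bar runs from crop (595,207) to (582,262).

```bash
cat > h.py <<'E'
import numpy as np,cv2
from scipy.spatial.transform import Rotation as Ro
from bench import env
def cal(n):
    c=env.get_calibration(n);K=np.array([[c['fx'],0,c['cx']],[0,c['fy'],c['cy']],[0,0,1]])
    return K,np.array(c.get('R',np.eye(3))),np.array(c.get('t',np.zeros(3)))
def wcal(s):
    c=env.get_calibration("wrist");T=np.array(c["tool_from_camera"]);W=np.eye(4)
    W[:3,:3]=Ro.from_quat(s["eef_rot"]).as_matrix();W[:3,3]=s["tool_pos"]
    M=np.linalg.inv(W@T);K=np.array([[c['fx'],0,c['cx']],[0,c['fy'],c['cy']],[0,0,1]])
    return K,M[:3,:3],M[:3,3]
def ground(C,uv,z):
    K,R,t=C;d=R.T@np.linalg.inv(K)@[uv[0],uv[1],1];o=-R.T@t
    return o+d*(z-o[2])/d[2]
def proj(C,X):
    K,R,t=C;p=K@(R@np.asarray(X,float)+t);return p[:2]/p[2]
E
python3 - <<'E'
from h import *
T=cal("top");S=cal("scene");np.set_printoptions(precision=1,suppress=True)
for n,uv,z in [("gripNW",(156.6,194.6),68),("gripSE",(186.6,225),68),("hub",(171,209.2),60),("disc",(135+188/5,172+190/5),24),
 ("turntable",(285+212/5,178+235/5),70),("tip",(331.4,223.6),222),("bar1",(285+220/5,178+207/5),80),("bar2",(285+207/5,178+262/5),80),("vial1",(258,209),62),("vial2",(263,249),62),("tower",(298,185),162)]:
    print(n,ground(T,uv,z))
# scene: hub, tip, grips
for n,uv,z in [("hub",(345+195/5,170+104/5),60),("tip",(221,190.6),222),("gA",(345+80/5,170+65/5),68),("gB",(345+303/5,170+132/5),68)]: print("scene",n,ground(S,uv,z))
im=cv2.imread("pics/top0.png");h=cv2.cvtColor(im,cv2.COLOR_BGR2HSV);m=cv2.inRange(h,(100,120,60),(125,255,255))
m[:,:140]=0;m[:,210:]=0;m[:178]=0;m[242:]=0
c=max(cv2.findContours(m,0,1)[0],key=cv2.contourArea);e=cv2.fitEllipse(cv2.convexHull(c));print(e,ground(T,e[0],24))
print("tool x axis",Ro.from_quat(env.sense()["eef_rot"]).as_matrix())
E
```

```text
gripNW [572.6 352.9  68. ]
gripSE [466.8 251.   68. ]
hub [522.2 305.5  60. ]
disc [521.1 307.1  24. ]
turntable [ 458.8 -230.7   70. ]
tip [ 460.5 -228.5  222. ]
bar1 [ 477.6 -235.6   80. ]
bar2 [ 440.3 -225.9   80. ]
vial1 [517.9   6.6  62. ]
vial2 [380.4  -8.6  62. ]
tower [ 589.4 -128.4  162. ]
scene hub [525.3 312.6  60. ]
scene tip [ 469.  -226.9  222. ]
scene gA [471.3 253.1  68. ]
scene gB [579.4 361.6  68. ]
((172.03750610351562, 209.56040954589844), (56.13386154174805, 56.91495895385742), 82.6204605102539) [522.7 309.1  24. ]
tool x axis [[-0.9  0.4 -0. ]
 [ 0.4  0.9 -0. ]
 [-0.  -0.  -1. ]]
```

```bash
cat >> h.py <<'E'
def Rt(b):
    c,s=np.cos(np.radians(b)),np.sin(np.radians(b));return np.array([[c,s,0],[s,-c,0],[0,0,-1.]])
def go(p,b,tilt=0):
    "scaled shift and turn to world TCP p, tool x bearing b deg"
    s=env.sense();R=Ro.from_quat(s["eef_rot"]).as_matrix()
    d=R.T@(np.array(p)-s["tool_pos"])/300;w=Ro.from_matrix(R.T@Rt(b)).as_rotvec()/np.pi
    print("dpos",d.round(4),"turn",w.round(4),"rows",np.linalg.norm(d)*6,np.linalg.norm(w)*180/8.59)
E
python3 - <<'E'
from h import *
go([560,340,300],44)
E
```

```text
dpos [-1.2119 -0.3487 -0.2309] turn [-3.000e-04  5.000e-04  6.166e-01] rows 7.692112517045906 12.919622613656578
```

Call:
{"method": "send_rows", "body": {
  "delta_pos": [
    [-0.12,-0.035,-0.06],
    [-0.24,-0.07,-0.12],
    [-0.36,-0.105,-0.18],
    [-0.48,-0.14,-0.23],
    [-0.6,-0.175,-0.23],
    [-0.72,-0.21,-0.23],
    [-0.84,-0.24,-0.23],
    [-0.96,-0.28,-0.23],
    [-1,-0.3,-0.23],
    [-1,-0.3,-0.23],
    [-1,-0.3,-0.23],
    [-1,-0.3,-0.23]
  ],
  "turn": [
    [0,0,0.045],
    [0,0,0.09],
    [0,0,0.135],
    [0,0,0.18],
    [0,0,0.225],
    [0,0,0.27],
    [0,0,0.315],
    [0,0,0.36],
    [0,0,0.405],
    [0,0,0.45],
    [0,0,0.5],
    [0,0,0.53]
  ],
  "grip": [-1,-1,-1,-1,-1,-1,-1,-1,-1,-1,-1,-1]
}}

```text
time: 1.3
tool_pos: [508.5, 380.3, 299.8]
eef_rot: [0.869, 0.494, -0.0, 0.0]
ft_force: [-0.4, -0.5, -0.4]
grip_width: 85.3
grasp_force: 0.0
```

Run:
```python
from h import *
go([560,340,300],44)
go([533,-248,290],-14.6)
print(env.sense()["joint_pos"])
```

```text
dpos [-0.0276  0.2161 -0.0008] turn [-0.0001  0.0003  0.0847] rows 1.3068276501750666 1.774395504721511
dpos [-1.7579  1.1411  0.0338] turn [1.000e-04 3.000e-04 4.102e-01] rows 12.576106559683758 8.596271070387765
[-1.01166352  0.47419528  0.43171086  1.52300977 -0.20716972  1.19089375
 -1.08153357]
```

Call:
{"method": "send_rows", "body": {
  "delta_pos": [
    [-0.12,0.08,0],
    [-0.24,0.16,0],
    [-0.36,0.24,0],
    [-0.48,0.32,0],
    [-0.6,0.4,0],
    [-0.72,0.48,0],
    [-0.84,0.56,0],
    [-0.96,0.64,0],
    [-0.96,0.64,0]
  ],
  "turn": [
    [0,0,0.035],
    [0,0,0.07],
    [0,0,0.105],
    [0,0,0.14],
    [0,0,0.175],
    [0,0,0.21],
    [0,0,0.245],
    [0,0,0.27],
    [0,0,0.27]
  ],
  "grip": [-1,-1,-1,-1,-1,-1,-1,-1,-1]
}}

```text
time: 2.2
tool_pos: [528.1, 27.6, 300.7]
eef_rot: [0.996, 0.09, 0.0, 0.001]
ft_force: [0.5, -0.0, -0.5]
grip_width: 85.3
grasp_force: 0.0
```

Run:
```python
from h import *
go([533,-248,290],-14.6)
print(env.sense()["joint_pos"])
```

```text
dpos [-0.1481  0.9068  0.038 ] turn [ 0.0008 -0.0002  0.1383] rows 5.5177355684372245 2.8981778462739354
[-0.73068842  0.30512668  0.73795205  1.81097354 -0.22447265  1.11138618
 -1.30652791]
```

Call:
{"method": "send_rows", "body": {
  "delta_pos": [
    [-0.025,0.15,0.005],
    [-0.05,0.3,0.01],
    [-0.075,0.45,0.02],
    [-0.1,0.6,0.03],
    [-0.12,0.75,0.035],
    [-0.148,0.9,0.038],
    [-0.148,0.907,0.038],
    [-0.148,0.907,0.038],
    [-0.148,0.907,0.038]
  ],
  "turn": [
    [0,0,0.025],
    [0,0,0.05],
    [0,0,0.075],
    [0,0,0.1],
    [0,0,0.12],
    [0,0,0.138],
    [0,0,0.138],
    [0,0,0.138],
    [0,0,0.138]
  ],
  "grip": [-1,-1,-1,-1,-1,-1,-1,-1,-1]
}}

```text
time: 3.1
tool_pos: [537.1, -238.9, 288.4]
eef_rot: [0.993, -0.12, -0.0, -0.001]
ft_force: [-0.1, 0.8, 0.4]
grip_width: 85.2
grasp_force: 0.0
```

Run:
```python
from h import *
s=env.sense();print(s["joint_pos"],s["tool_pos"],s["eef_rot"])
im=env.capture("wrist")[:,:,::-1];cv2.imwrite("pics/w1.png",im)
cv2.imwrite("pics/w1b.png",cv2.resize(im,(784,588),interpolation=cv2.INTER_CUBIC))
import pickle;pickle.dump(s,open("s1.pkl","wb"))
C=wcal(s);print(proj(C,[460.5,-228.5,222])*1.4,proj(C,[459,-230.5,80])*1.4)
```

```text
[-0.2617212   0.47984716  0.84692247  1.68079414 -0.38788832  1.15913289
 -1.122537  ] [ 537.05262232 -238.90797481  288.42943797] [ 9.92829158e-01 -1.19539884e-01 -3.60730113e-04 -5.90596539e-04]
[408.80703148 436.48123051] [406.76925874 341.17812433]
```

View pics/w1b.png

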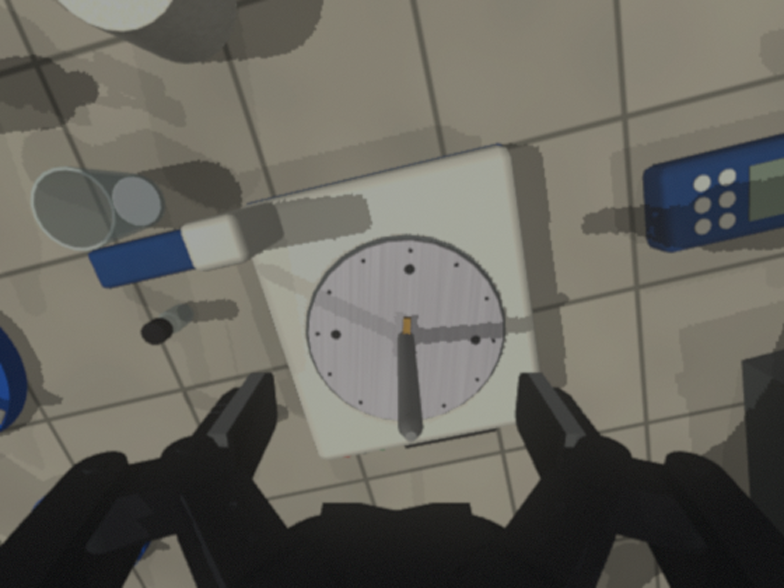

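The wrist view shows the spindle tip at (411,435) in the 1.4x picture and the bar end at (408,318), pointing nearly along the tool's x axis. The turntable pads are at (409,269), (336,334) and (476,340), and the disc spans x 307–505 and y 236–420.

Run:
```python
from h import *
import pickle;s=pickle.load(open("s1.pkl","rb"));C=wcal(s);T=cal("top")
g=lambda u,v,z:ground(C,(u/1.4,v/1.4),z)
print("tip",g(411,435.5,222))
a,b,c=g(409,269,72),g(336,334,72),g(476,340,72);print(a,b,c,"mid",(b+c)/2)
ang=lambda d:np.degrees(np.arctan2(d[1],d[0]))
print("bear perp",ang(b-c)-90,"front",ang(a-(b+c)/2))
# disc ellipse
im=cv2.imread("pics/w1.png");G=cv2.cvtColor(im,6)
P=[(307,327),(505,328),(406,236),(330,268),(480,265)]
for p in P: print(g(*p,71))
t=lambda x,y:ground(T,(285+(x-375)/5,178+y/5),72)
p=[t(610,142),t(495,210),t(563,328),t(680,260)];print("top pads centre",np.mean(p,0),"bearing",ang(p[0]-p[2]),ang(p[1]-p[3])-90)
print(ang(g(408,318,80)-g(406.8,338,80)))
```

```text
tip [ 460.85787632 -229.91918622  222.        ]
[ 523.05588924 -247.85554544   72.        ] [ 478.36778195 -167.13573468   72.        ] [ 441.25169564 -293.46624959   72.        ] mid [ 459.80973879 -230.30099214   72.        ]
bear perp -16.372863668187264 front -15.512485863714048
[ 491.21634465 -142.52817015   71.        ]
[ 446.34680659 -322.09557129   71.        ]
[ 552.20729114 -252.02637567   71.        ]
[ 540.44423208 -179.50416142   71.        ]
[ 511.36748134 -310.09712077   71.        ]
top pads centre [ 458.81868661 -230.53221119   72.        ] bearing -15.428800655525695 -16.064692885672827
-16.442861766628482
```

Run:
```python
from h import *
go([530,20,290],10);go([576,358,290],44)
```

```text
dpos [-0.2272 -0.8316 -0.0037] turn [-4.000e-04  1.000e-04 -1.316e-01] rows 5.172499550975997 2.7576999576809165
dpos [-0.3448 -1.9626 -0.0022] turn [-0.0005  0.     -0.3205] rows 11.955695473818604 6.715780727530784
```

Call:
{"method": "send_rows", "body": {
  "delta_pos": [
    [-0.03,-0.16,0],
    [-0.06,-0.32,0],
    [-0.09,-0.48,0],
    [-0.12,-0.64,0],
    [-0.15,-0.8,0],
    [-0.17,-0.95,0],
    [-0.17,-0.98,0],
    [-0.17,-0.98,0]
  ],
  "turn": [
    [0,0,-0.027],
    [0,0,-0.054],
    [0,0,-0.08],
    [0,0,-0.107],
    [0,0,-0.134],
    [0,0,-0.16],
    [0,0,-0.17],
    [0,0,-0.17]
  ],
  "grip": [-1,-1,-1,-1,-1,-1,-1,-1]
}}

```text
time: 3.95
tool_pos: [557.3, 60.8, 288.7]
eef_rot: [0.989, 0.149, -0.0, -0.0]
ft_force: [0.1, 0.2, 0.3]
grip_width: 85.1
grasp_force: 0.0
```

Run:
```python
from h import *
go([576,358,200],44);go([576,358,128],44)
```

```text
dpos [ 0.3514 -0.9281  0.2966] turn [-3.000e-04 -1.000e-04 -1.493e-01] rows 6.214689924214371 3.127662114154832
dpos [ 0.3514 -0.9279  0.5366] turn [-3.000e-04 -1.000e-04 -1.493e-01] rows 6.768142835524618 3.127662114154832
```

Call:
{"method": "send_rows", "body": {
  "delta_pos": [
    [0.05,-0.14,0],
    [0.1,-0.28,0],
    [0.16,-0.42,0],
    [0.21,-0.56,0.06],
    [0.27,-0.7,0.16],
    [0.32,-0.84,0.3],
    [0.35,-0.928,0.42],
    [0.351,-0.928,0.536],
    [0.351,-0.928,0.536],
    [0.351,-0.928,0.536],
    [0.351,-0.928,0.536]
  ],
  "turn": [
    [0,0,-0.025],
    [0,0,-0.05],
    [0,0,-0.075],
    [0,0,-0.1],
    [0,0,-0.125],
    [0,0,-0.149],
    [0,0,-0.149],
    [0,0,-0.149],
    [0,0,-0.149],
    [0,0,-0.149],
    [0,0,-0.149]
  ],
  "grip": [-1,-1,-1,-1,-1,-1,-1,-1,-1,-1,-1]
}}

```text
time: 5.05
tool_pos: [580.8, 352.3, 131.2]
eef_rot: [0.929, 0.37, 0.002, 0.0]
ft_force: [0.1, -0.3, 0.7]
grip_width: 85.5
grasp_force: 0.0
```

Run:
```python
from h import *
s=env.sense();print(s["joint_pos"],s["tool_pos"],s["eef_rot"])
im=env.capture("wrist")[:,:,::-1];cv2.imwrite("pics/w2.png",im)
cv2.imwrite("pics/w2b.png",cv2.resize(im,(784,588),interpolation=cv2.INTER_CUBIC))
import pickle;pickle.dump(s,open("s2.pkl","wb"))
```

```text
[-0.89860327  0.73226698  0.44309109  1.55078576 -0.36187403  0.93679003
 -1.15360255] [580.77405733 352.2781208  131.16327394] [9.29195450e-01 3.69582659e-01 2.08376885e-03 3.64374024e-04]
```

View pics/w2b.png

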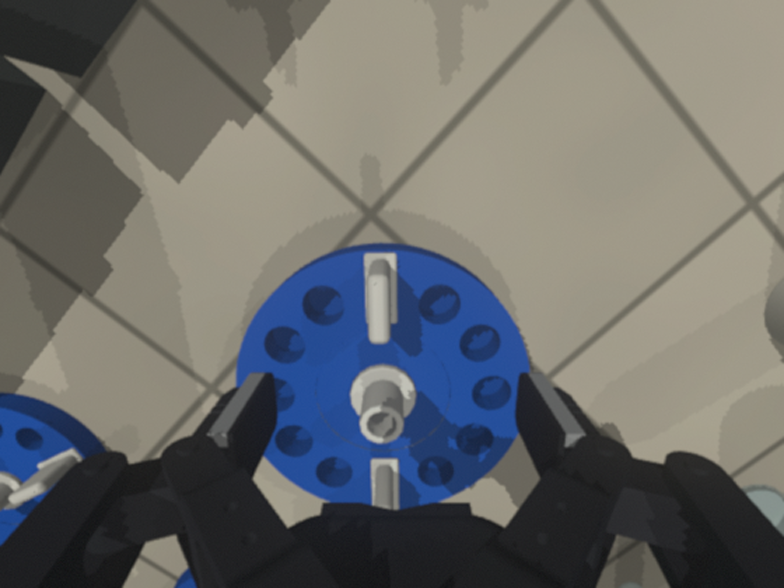

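The far grip's top face runs from about (375,275) to (378,338), the hub top is at (381,423) and the near grip is at (385,465–508). The far one is the grip under the fingers. Next I'll compute the tray pose from this.

```bash
python3 - <<'E'
from h import *
import pickle;s=pickle.load(open("s2.pkl","rb"));C=wcal(s);T=cal("top");np.set_printoptions(precision=1,suppress=True)
g=lambda u,v,z:ground(C,(u/1.4,v/1.4),z)
R=Ro.from_quat(s["eef_rot"]).as_matrix();print("tool bearing",np.degrees(np.arctan2(R[1,0],R[0,0])))
hub=g(381.5,423,60);print("hub",hub)
im=cv2.imread("pics/w2.png");h=cv2.cvtColor(im,cv2.COLOR_BGR2HSV)
m=cv2.inRange(h,(100,130,40),(125,255,255));m[:,:165]=0;m[:,385:]=0;m[:170]=0
c=max(cv2.findContours(m,0,1)[0],key=cv2.contourArea);
# fit disc top rim: rays from hull upper/side points at z=24
P=cv2.convexHull(c)[:,0];P=P[(P[:,1]<290)&(P[:,1]>190)];X=np.array([ground(C,p,24)[:2] for p in P])
A=np.c_[2*X,np.ones(len(X))];q=np.linalg.lstsq(A,(X**2).sum(1),rcond=None)[0];print("disc",q[:2],np.sqrt(q[2]+q[:2]@q[:2]),len(X))
ang=lambda d:np.degrees(np.arctan2(d[1],d[0]))
for a in (g(380,256,24),g(379,342,68),g(378,278,68)): print("grip pt",a,"bearing from hub",ang(a-hub),np.linalg.norm((a-hub)[:2]))
n=g(385,462,68);print("near",n,ang(g(378.5,310,68)-n))
for b in (43,44): print(proj(C,[*(hub[:2]+75*np.array([np.cos(np.radians(b)),np.sin(np.radians(b))])),68])*1.4)
E
python3 - <<'E'
import cv2,numpy as np
im=cv2.imread("pics/w2.png");cv2.imwrite("pics/w2c.png",cv2.resize(im[175:365,235:315],None,fx=3.1,fy=3.1,interpolation=cv2.INTER_CUBIC))
E
```

```text
tool bearing 43.38009301144071
hub [523.6 310.8  60. ]
disc [523.5 311.1] 98.89710277404919 26
grip pt [591.3 376.3  24. ] bearing from hub 44.01472276108769 94.1992495233528
grip pt [564.  349.7  68. ] bearing from hub 43.91165144307062 56.12857278929239
grip pt [589.9 374.3  68. ] bearing from hub 43.75377751214144 91.82267811616691
near [509.4 294.5  68. ] 44.97428610792917
[380.5 308.9]
[378.  308.9]
```

View pics/w2c.png

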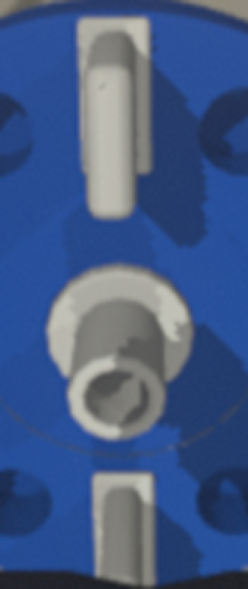

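Tray centre is (523.6, 311) with its x axis at 44.0°, so the grip is at (577.5, 363.1).

Run:
```python
from h import *
go([577.5,363.1,33],44)
```

```text
dpos [ 0.0147 -0.033   0.3277] turn [ 0.0006 -0.0013 -0.0033] rows 1.9783306306706692 0.07590247329457508
```

Call:
{"method": "send_rows", "body": {
  "delta_pos": [
    [0.015,-0.033,0],
    [0.015,-0.033,0.1],
    [0.015,-0.033,0.2],
    [0.015,-0.033,0.29],
    [0.015,-0.033,0.327],
    [0.015,-0.033,0.327],
    [0.015,-0.033,0.327]
  ],
  "turn": [
    [0.0006,-0.0013,-0.0033],
    [0.0006,-0.0013,-0.0033],
    [0.0006,-0.0013,-0.0033],
    [0.0006,-0.0013,-0.0033],
    [0.0006,-0.0013,-0.0033],
    [0.0006,-0.0013,-0.0033],
    [0.0006,-0.0013,-0.0033]
  ],
  "grip": [-1,-1,-1,-1,-1,-1,-1]
}}

```text
time: 5.8
tool_pos: [575.8, 364.9, 31.6]
eef_rot: [0.927, 0.376, -0.001, -0.0]
ft_force: [0.5, -0.0, 1.0]
grip_width: 85.4
grasp_force: 0.0
```

Run:
```python
from h import *
go([577.5,363.1,33],44)
```

```text
dpos [-0.      0.0083 -0.0046] turn [-0.0005  0.0006  0.0008] rows 0.057074253265222724 0.02363439845134382
```

Call:
{"method": "send_rows", "body": {
  "delta_pos": [
    [0,0.008,-0.003],
    [0,0.008,-0.003],
    [0,0.008,-0.003],
    [0,0.008,-0.003],
    [0,0.008,-0.003],
    [0,0.008,-0.003],
    [0,0.008,-0.003],
    [0,0.008,-0.003],
    [0,0.008,-0.003],
    [0,0.008,-0.003],
    [0,0.008,-0.003],
    [0,0.008,-0.003]
  ],
  "turn": [
    [0,0,0],
    [0,0,0],
    [0,0,0],
    [0,0,0],
    [0,0,0],
    [0,0,0],
    [0,0,0],
    [0,0,0],
    [0,0,0],
    [0,0,0],
    [0,0,0],
    [0,0,0]
  ],
  "grip": [-0.5,0,0.3,0.5,0.7,1,1,1,1,1,1,1],
  "squeeze": 90
}}

```text
time: 7.0
tool_pos: [576.7, 362.6, 31.2]
eef_rot: [0.927, 0.376, -0.002, -0.0]
ft_force: [-0.6, -0.4, 5.4]
grip_width: 11.0
grasp_force: 88.4
```

Call:
{"method": "send_rows", "body": {
  "delta_pos": [
    [0,0,-0.03],
    [0,0,-0.08],
    [0,0,-0.16],
    [0,0,-0.26],
    [0,0,-0.37],
    [0,0,-0.48],
    [0,0,-0.6],
    [0,0,-0.7],
    [0,0,-0.78],
    [0,0,-0.83],
    [0,0,-0.86],
    [0,0,-0.86]
  ],
  "turn": [
    [0,0,0],
    [0,0,0],
    [0,0,0],
    [0,0,0],
    [0,0,0],
    [0,0,0],
    [0,0,0],
    [0,0,0],
    [0,0,0],
    [0,0,0],
    [0,0,0],
    [0,0,0]
  ],
  "grip": [1,1,1,1,1,1,1,1,1,1,1,1]
}}

```text
time: 8.2
tool_pos: [577.7, 363.0, 289.7]
eef_rot: [0.927, 0.376, -0.002, -0.0]
ft_force: [0.3, 0.4, -3.5]
grip_width: 11.0
grasp_force: 87.9
```

Run:
```python
from h import *
s=env.sense();print(s)
im=env.capture("wrist")[:,:,::-1];cv2.imwrite("pics/w3.png",im)
sc=env.capture("scene")[:,:,::-1];cv2.imwrite("pics/s3.png",sc)
a=cv2.resize(im[190:420,130:430],None,fx=1.9,fy=1.9);p=proj(cal("scene"),[530,320,270]).astype(int);print(p)
b=cv2.resize(sc[max(p[1]-55,0):p[1]+55,p[0]-55:p[0]+55],(230,230))
cv2.imwrite("pics/c3.png",np.hstack([a,cv2.copyMakeBorder(b,0,a.shape[0]-230,0,0,0)]))
go([523,60,290],10)
```

```text
{'time': 8.2, 'joint_pos': array([-0.94191138,  0.58689832,  0.50364069,  1.39666031, -0.28813148,
        1.2342521 , -1.21355862]), 'joint_vel': array([ 0.00250448,  0.02765751, -0.01013421,  0.03296077, -0.00158608,
       -0.02076558,  0.00221512]), 'effort': array([-2.04053982e-01, -6.05366063e+01,  9.19656873e+00, -2.79520065e+01,
        9.45936609e-02,  4.49958444e-01, -3.47120455e-02]), 'tool_pos': array([577.70286664, 362.97492396, 289.67108451]), 'eef_rot': array([ 9.26703609e-01,  3.75789101e-01, -1.70035454e-03, -2.84565689e-04]), 'ft_force': array([ 0.2602673 ,  0.42280074, -3.47371412]), 'torque': array([ 0.19381666, -0.20224247,  0.0425833 ]), 'grasp_force': 87.85635709762573, 'grip_width': 10.971567049502639}
[398 144]
dpos [-0.8315  0.5989 -0.0043] turn [-0.0002  0.0021  0.1897] rows 6.148521773546297 3.975721833606719
```

View pics/c3.png

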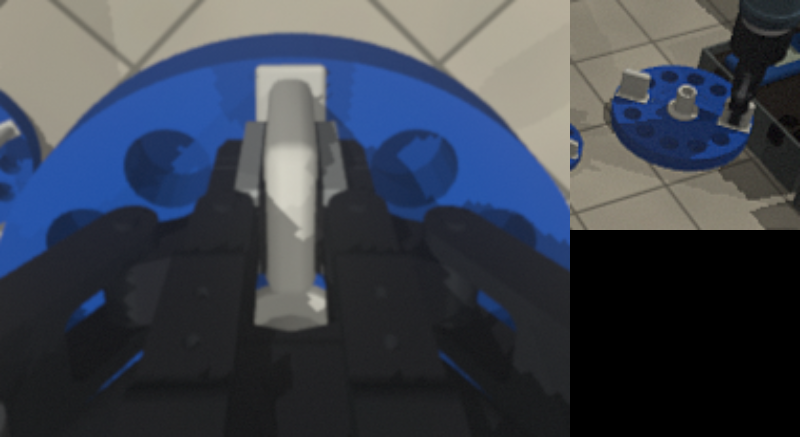

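The wrist view shows the tray firmly held by the pads, and the scene crop shows it lifted level. I'll carry it to the spindle with the underside near z 258.

Run:
```python
from h import *
print("hub in tool",Rt(44.15).T@(np.array([523.6,311,60])-[576.7,362.6,31.2]))
go([532,-250.2,290],-15.9)
```

```text
hub in tool [-7.40416678e+01  3.77339437e-02 -2.88000000e+01]
dpos [-1.5302  1.3617 -0.0019] turn [3.000e-04 2.100e-03 3.336e-01] rows 12.290153996017839 6.990750275078961
```

Call:
{"method": "send_rows", "body": {
  "delta_pos": [
    [-0.04,0.03,0],
    [-0.12,0.08,0],
    [-0.22,0.15,0],
    [-0.33,0.23,0],
    [-0.44,0.31,0],
    [-0.55,0.38,0],
    [-0.66,0.46,0],
    [-0.76,0.53,0],
    [-0.84,0.58,0],
    [-0.9,0.62,0],
    [-0.92,0.64,0],
    [-0.92,0.64,0]
  ],
  "turn": [
    [0,0,0.01],
    [0,0,0.025],
    [0,0,0.045],
    [0,0,0.07],
    [0,0,0.095],
    [0,0,0.12],
    [0,0,0.145],
    [0,0,0.165],
    [0,0,0.18],
    [0,0,0.195],
    [0,0,0.2],
    [0,0,0.2]
  ],
  "grip": [1,1,1,1,1,1,1,1,1,1,1,1]
}}

```text
time: 9.5
tool_pos: [513.5, 32.6, 289.6]
eef_rot: [0.997, 0.071, -0.002, 0.001]
ft_force: [0.6, 1.1, -3.2]
grip_width: 11.1
grasp_force: 87.7
```

Run:
```python
from h import *
go([532,-250.2,290],-15.9)
print(env.sense()["joint_pos"])
```

```text
dpos [-7.170e-02  9.419e-01 -2.000e-04] turn [0.0005 0.0012 0.1334] rows 5.6677166578921145 2.7945152863081084
[-0.77054238  0.29433473  0.76244663  1.85663431 -0.22717683  1.08411793
 -1.35086218]
```

Call:
{"method": "send_rows", "body": {
  "delta_pos": [
    [-0.005,0.04,0],
    [-0.01,0.12,0],
    [-0.02,0.23,0],
    [-0.03,0.35,0],
    [-0.04,0.47,0],
    [-0.05,0.59,0],
    [-0.055,0.7,0],
    [-0.06,0.8,0],
    [-0.065,0.88,0],
    [-0.07,0.93,0],
    [-0.072,0.942,0],
    [-0.072,0.942,0]
  ],
  "turn": [
    [0,0,0.005],
    [0,0,0.015],
    [0,0,0.03],
    [0,0,0.05],
    [0,0,0.065],
    [0,0,0.085],
    [0,0,0.1],
    [0,0,0.115],
    [0,0,0.125],
    [0.0005,0.0012,0.133],
    [0.0005,0.0012,0.1334],
    [0.0005,0.0012,0.1334]
  ],
  "grip": [1,1,1,1,1,1,1,1,1,1,1,1]
}}

```text
time: 10.7
tool_pos: [532.2, -249.6, 289.6]
eef_rot: [0.991, -0.137, -0.0, 0.0]
ft_force: [0.2, 0.5, -2.1]
grip_width: 11.1
grasp_force: 87.8
```

Run:
```python
from h import *
go([532,-250.2,290],-15.9)
print(env.sense()["joint_pos"])
```

```text
dpos [ 0.0001  0.0021 -0.0012] turn [0.0001 0.0003 0.0005] rows 0.014441427245813484 0.01318799573239295
[-0.25694609  0.4861495   0.87063631  1.68017408 -0.39890165  1.16462337
 -1.12872867]
```

Call:
{"method": "send_rows", "body": {
  "delta_pos": [
    [0,0.002,0.03],
    [0,0.002,0.07],
    [0,0.002,0.105],
    [0,0.002,0.12],
    [0,0.002,0.135],
    [0,0.002,0.145],
    [0,0.002,0.155],
    [0,0.002,0.162],
    [0,0.002,0.17],
    [0,0.002,0.17]
  ],
  "turn": [
    [0,0,0.0005],
    [0,0,0.0005],
    [0,0,0.0005],
    [0,0,0.0005],
    [0,0,0.0005],
    [0,0,0.0005],
    [0,0,0.0005],
    [0,0,0.0005],
    [0,0,0.0005],
    [0,0,0.0005]
  ],
  "grip": [1,1,1,1,1,1,1,1,1,1]
}}

```text
time: 11.7
tool_pos: [531.6, -250.4, 238.8]
eef_rot: [0.99, -0.139, -0.0, 0.0]
ft_force: [0.0, -0.3, -3.1]
grip_width: 10.9
grasp_force: 87.9
```

Run:
```python
from h import *
s=env.sense();print(s["tool_pos"],s["ft_force"],s["torque"]);go([532,-250.2,236],-15.9)
```

```text
[ 531.59065059 -250.44951088  238.7651474 ] [ 0.04991239 -0.31964036 -3.13122697] [-0.06740004 -0.17579502 -0.00714544]
dpos [ 0.0011 -0.0012  0.0092] turn [ 0.0001  0.0002 -0.0003] rows 0.056127935214639046 0.007571448242036502
```

Call:
{"method": "send_rows", "body": {
  "delta_pos": [
    [0,0,0.006],
    [0,0,0.012],
    [0,0,0.018],
    [0,0,0.024],
    [0,0,0.03],
    [0,0,0.036],
    [0,0,0.042],
    [0,0,0.042]
  ],
  "turn": [
    [0,0,0],
    [0,0,0],
    [0,0,0],
    [0,0,0],
    [0,0,0],
    [0,0,0],
    [0,0,0],
    [0,0,0]
  ],
  "grip": [1,1,1,1,1,1,1,1]
}}

```text
time: 12.5
tool_pos: [531.7, -250.4, 226.2]
eef_rot: [0.99, -0.139, -0.0, 0.0]
ft_force: [1.7, 0.7, -1.1]
grip_width: 11.0
grasp_force: 90.6
```

Run:
```python
from h import *
s=env.sense();print(s["tool_pos"],s["ft_force"],s["torque"],Rt(-15.9).T@s["ft_force"])
```

```text
[ 531.69553882 -250.3761028   226.16242325] [ 1.74665186  0.65007946 -1.05089176] [ 0.03166342 -0.41744729 -0.0364294 ] [ 1.50173199 -1.10371965  1.05089176]
```

Call:
{"method": "send_rows", "body": {
  "delta_pos": [
    [0.002,-0.001,0],
    [0.003,-0.001,0.004],
    [0.003,-0.001,0.01],
    [0.003,-0.001,0.016],
    [0.003,-0.001,0.022],
    [0.003,-0.001,0.028],
    [0.003,-0.001,0.034],
    [0.003,-0.001,0.034]
  ],
  "turn": [
    [0,0,0],
    [0,0,0],
    [0,0,0],
    [0,0,0],
    [0,0,0],
    [0,0,0],
    [0,0,0],
    [0,0,0]
  ],
  "grip": [1,1,1,1,1,1,1,1]
}}

```text
time: 13.3
tool_pos: [532.5, -250.5, 215.9]
eef_rot: [0.99, -0.139, -0.0, 0.0]
ft_force: [-1.4, -0.6, -1.4]
grip_width: 10.8
grasp_force: 90.4
```

```bash
cat > st.py <<'E'
from h import *
np.set_printoptions(precision=2,suppress=True)
s=env.sense();R=Ro.from_quat(s["eef_rot"]).as_matrix()
print(s["tool_pos"],"f tool",R.T@s["ft_force"],"t tool",R.T@s["torque"],"bearing",np.degrees(np.arctan2(R[1,0],R[0,0])),"tilt",R[2,:2],s["grasp_force"])
E
python3 st.py
```

```text
[ 532.53 -250.48  215.94] f tool [-1.21  0.95  1.36] t tool [ 0.07  0.4  -0.02] bearing -15.95112118745624 tilt [-0.  0.] 90.40020704269409
```

Call:
{"method": "send_rows", "body": {
  "delta_pos": [
    [-0.0005,0,0],
    [-0.001,0,0],
    [-0.001,0,0],
    [-0.001,0,0]
  ],
  "turn": [
    [0,0.0025,0],
    [0,0.005,0],
    [0,0.005,0],
    [0,0.005,0]
  ],
  "grip": [1,1,1,1]
}}

```text
time: 13.7
tool_pos: [532.3, -250.3, 216.3]
eef_rot: [0.99, -0.139, 0.008, 0.001]
ft_force: [1.0, 0.5, -4.1]
grip_width: 10.9
grasp_force: 90.5
```

```bash
python3 st.py
```

```text
[ 532.35 -250.34  216.32] f tool [ 0.74 -0.75  4.1 ] t tool [ 0.09 -0.19  0.04] bearing -15.953066612277064 tilt [0.02 0.  ] 90.51623582839966
```

Call:
{"method": "send_rows", "body": {
  "delta_pos": [
    [0,0,0],
    [0,0,0.004],
    [0,0,0.01],
    [0,0,0.016],
    [0,0,0.024],
    [0,0,0.032],
    [0,0,0.04],
    [0,0,0.04]
  ],
  "turn": [
    [0,-0.0025,0],
    [0,-0.0025,0],
    [0,-0.0025,0],
    [0,-0.0025,0],
    [0,-0.0025,0],
    [0,-0.0025,0],
    [0,-0.0025,0],
    [0,-0.0025,0]
  ],
  "grip": [1,1,1,1,1,1,1,1]
}}

```text
time: 14.5
tool_pos: [532.4, -250.4, 203.8]
eef_rot: [0.99, -0.139, 0.004, 0.001]
ft_force: [0.7, -0.6, -6.5]
grip_width: 10.8
grasp_force: 89.9
```

```bash
python3 st.py
```

```text
[ 532.4  -250.42  203.82] f tool [0.77 0.44 6.53] t tool [ 0.01 -0.51 -0.03] bearing -15.951820505663738 tilt [0.01 0.  ] 89.85264301300049
```

Call:
{"method": "send_rows", "body": {
  "delta_pos": [
    [0,0,0],
    [0,0,0],
    [0,0,0]
  ],
  "turn": [
    [0,-0.0015,0],
    [0,-0.0025,0],
    [0,-0.0025,0]
  ],
  "grip": [1,1,1]
}}

```text
time: 14.8
tool_pos: [532.6, -250.4, 204.2]
eef_rot: [0.99, -0.139, -0.0, 0.0]
ft_force: [0.3, 0.1, -4.5]
grip_width: 11.0
grasp_force: 90.2
```

```bash
python3 st.py; sed -i 's/^s=env.sense.*/&/' st.py; python3 -c "
from h import *
print(env.sense()['torque'],env.sense()['ft_force'])"
```

```text
[ 532.62 -250.42  204.24] f tool [ 0.3  -0.14  4.49] t tool [ 0.03 -0.33 -0.03] bearing -15.943405069183353 tilt [-0.  0.] 90.18436431884766
[0.11973532 0.30741768 0.02714798] [ 0.32681003  0.05206451 -4.49211737]
```

Call:
{"method": "send_rows", "body": {
  "delta_pos": [
    [0,0,0],
    [0,0,0.004],
    [0,0,0.01],
    [0,0,0.016],
    [0,0,0.022],
    [0,0,0.022]
  ],
  "turn": [
    [0,-0.0015,0],
    [0,-0.0015,0],
    [0,-0.0015,0],
    [0,-0.0015,0],
    [0,-0.0015,0],
    [0,-0.0015,0]
  ],
  "grip": [1,1,1,1,1,1]
}}

```text
time: 15.4
tool_pos: [532.4, -250.4, 197.3]
eef_rot: [0.99, -0.139, -0.003, -0.0]
ft_force: [-0.9, 0.6, -1.9]
grip_width: 10.9
grasp_force: 90.5
```

```bash
python3 st.py
```

```text
[ 532.4  -250.45  197.31] f tool [-1.05 -0.33  1.86] t tool [ 0.05  0.57 -0.03] bearing -15.94911597471279 tilt [-0.01  0.  ] 90.51776647567749
```

Call:
{"method": "send_rows", "body": {
  "delta_pos": [
    [0,0,0],
    [0,0,0],
    [0,0,0.006],
    [0,0,0.014],
    [0,0,0.022],
    [0,0,0.03],
    [0,0,0.03]
  ],
  "turn": [
    [0,0.0008,0],
    [0,0.0008,0],
    [0,0.0008,0],
    [0,0.0008,0],
    [0,0.0008,0],
    [0,0.0008,0],
    [0,0.0008,0]
  ],
  "grip": [1,1,1,1,1,1,1],
  "squeeze": 35
}}

```text
time: 16.1
tool_pos: [532.3, -250.4, 188.2]
eef_rot: [0.99, -0.139, -0.002, -0.0]
ft_force: [-1.7, 1.2, 0.9]
grip_width: 11.1
grasp_force: 91.0
```

```bash
python3 st.py
```

```text
[ 532.27 -250.39  188.17] f tool [-2.01 -0.7  -0.87] t tool [-0.03  0.88 -0.01] bearing -15.95576837203371 tilt [-0.  0.] 91.02843046188354
```

Call:
{"method": "send_rows", "body": {
  "delta_pos": [
    [-0.001,0,0],
    [-0.001,0,0],
    [-0.001,0,0]
  ],
  "turn": [
    [0,0.001,0],
    [0,0.002,0],
    [0,0.002,0]
  ],
  "grip": [0.8,0.8,0.8],
  "squeeze": 35
}}

```text
time: 16.4
tool_pos: [532.2, -250.4, 188.7]
eef_rot: [0.99, -0.139, 0.002, 0.0]
ft_force: [1.2, -0.1, -2.4]
grip_width: 10.9
grasp_force: 90.7
```

```bash
python3 st.py
```

```text
[ 532.17 -250.38  188.71] f tool [ 1.2  -0.19  2.43] t tool [0.05 0.17 0.03] bearing -15.956744900997803 tilt [0. 0.] 90.71046710014343
```

Call:
{"method": "send_rows", "body": {
  "delta_pos": [
    [0.001,0,0.006],
    [0.001,0,0.014],
    [0.001,0,0.022],
    [0.001,0,0.03],
    [0.001,0,0.038],
    [0.001,0,0.046],
    [0.001,0,0.046]
  ],
  "turn": [
    [0,0,0],
    [0,0,0],
    [0,0,0],
    [0,0,0],
    [0,0,0],
    [0,0,0],
    [0,0,0]
  ],
  "grip": [0.8,0.8,0.8,0.8,0.8,0.8,0.8]
}}

```text
time: 17.1
tool_pos: [532.4, -250.4, 174.4]
eef_rot: [0.99, -0.139, 0.002, 0.0]
ft_force: [1.3, 0.1, -3.9]
grip_width: 10.7
grasp_force: 90.3
```

```bash
python3 st.py
```

```text
[ 532.36 -250.38  174.41] f tool [ 1.23 -0.43  3.87] t tool [ 0.03 -0.2   0.  ] bearing -15.954167701102984 tilt [0. 0.] 90.33816576004028
```

Call:
{"method": "send_rows", "body": {
  "delta_pos": [
    [0.001,0,0.006],
    [0.001,0,0.014],
    [0.001,0,0.022],
    [0.001,0,0.03],
    [0.001,0,0.038],
    [0.001,0,0.046],
    [0.001,0,0.054],
    [0.001,0,0.06],
    [0.001,0,0.06]
  ],
  "turn": [
    [0,-0.0006,0],
    [0,-0.0006,0],
    [0,-0.0006,0],
    [0,-0.0006,0],
    [0,-0.0006,0],
    [0,-0.0006,0],
    [0,-0.0006,0],
    [0,-0.0006,0],
    [0,-0.0006,0]
  ],
  "grip": [0.8,0.8,0.8,0.8,0.8,0.8,0.8,0.8,0.8]
}}

```text
time: 18.0
tool_pos: [532.7, -250.5, 156.5]
eef_rot: [0.99, -0.139, 0.001, 0.0]
ft_force: [-0.9, 1.8, -2.1]
grip_width: 11.1
grasp_force: 91.1
```

```bash
python3 st.py
```

```text
[ 532.71 -250.47  156.48] f tool [-1.36 -1.46  2.15] t tool [0.18 0.09 0.01] bearing -15.954631416277865 tilt [0. 0.] 91.06465458869934
```

Call:
{"method": "send_rows", "body": {
  "delta_pos": [
    [-0.001,-0.001,0.006],
    [-0.001,-0.001,0.014],
    [-0.001,-0.001,0.022],
    [-0.001,-0.001,0.03],
    [-0.001,-0.001,0.038],
    [-0.001,-0.001,0.046],
    [-0.001,-0.001,0.054],
    [-0.001,-0.001,0.062],
    [-0.001,-0.001,0.07],
    [-0.001,-0.001,0.07]
  ],
  "turn": [
    [0,0,0],
    [0,0,0],
    [0,0,0],
    [0,0,0],
    [0,0,0],
    [0,0,0],
    [0,0,0],
    [0,0,0],
    [0,0,0],
    [0,0,0]
  ],
  "grip": [0.8,0.8,0.8,0.8,0.8,0.8,0.8,0.8,0.8,0.8]
}}

```text
time: 19.0
tool_pos: [532.7, -250.1, 135.5]
eef_rot: [0.99, -0.139, 0.001, 0.0]
ft_force: [1.5, -0.3, -2.2]
grip_width: 10.9
grasp_force: 90.8
```

```bash
python3 st.py
```

```text
[ 532.71 -250.14  135.5 ] f tool [ 1.51 -0.11  2.21] t tool [ 0.03  0.19 -0.02] bearing -15.951847093273427 tilt [0. 0.] 90.79969525337219
```

Call:
{"method": "send_rows", "body": {
  "delta_pos": [
    [0.001,0,0.008],
    [0.001,0,0.016],
    [0.001,0,0.024],
    [0.001,0,0.032],
    [0.001,0,0.04],
    [0.001,0,0.048],
    [0.001,0,0.056],
    [0.001,0,0.062],
    [0.001,0,0.062]
  ],
  "turn": [
    [0,0,0],
    [0,0,0],
    [0,0,0],
    [0,0,0],
    [0,0,0],
    [0,0,0],
    [0,0,0],
    [0,0,0],
    [0,0,0]
  ],
  "grip": [0.8,0.8,0.8,0.8,0.8,0.8,0.8,0.8,0.8]
}}

```text
time: 19.9
tool_pos: [532.9, -250.2, 116.9]
eef_rot: [0.99, -0.139, 0.001, 0.0]
ft_force: [-0.8, 0.0, -3.0]
grip_width: 11.0
grasp_force: 91.0
```

```bash
python3 st.py
```

```text
[ 532.95 -250.2   116.91] f tool [-0.8   0.18  3.02] t tool [0.12 0.05 0.07] bearing -15.95382045390874 tilt [0. 0.] 91.00143313407898
```

Underside near 85.7. Now I'll creep down to find the bar or the slots.

Call:
{"method": "send_rows", "body": {
  "delta_pos": [
    [0,0,0.004],
    [0,0,0.008],
    [0,0,0.012],
    [0,0,0.016],
    [0,0,0.02],
    [0,0,0.023],
    [0,0,0.026],
    [0,0,0.026]
  ],
  "turn": [
    [0,0,0],
    [0,0,0],
    [0,0,0],
    [0,0,0],
    [0,0,0],
    [0,0,0],
    [0,0,0],
    [0,0,0]
  ],
  "grip": [0.8,0.8,0.8,0.8,0.8,0.8,0.8,0.8]
}}

```text
time: 20.7
tool_pos: [533.0, -250.3, 109.2]
eef_rot: [0.99, -0.139, 0.001, 0.0]
ft_force: [-1.2, -0.2, -2.0]
grip_width: 11.0
grasp_force: 91.1
```

```bash
python3 st.py
```

```text
[ 532.97 -250.26  109.23] f tool [-1.09  0.57  1.96] t tool [ 0.16 -0.15  0.03] bearing -15.95370073066634 tilt [0. 0.] 91.08148455619812
```

Call:
{"method": "send_rows", "body": {
  "delta_pos": [
    [0,0,0.002],
    [0,0,0.004],
    [0,0,0.006],
    [0,0,0.008],
    [0,0,0.01],
    [0,0,0.012],
    [0,0,0.014],
    [0,0,0.014]
  ],
  "turn": [
    [0,0,0],
    [0,0,0],
    [0,0,0],
    [0,0,0],
    [0,0,0],
    [0,0,0],
    [0,0,0],
    [0,0,0]
  ],
  "grip": [0.8,0.8,0.8,0.8,0.8,0.8,0.8,0.8]
}}

```text
time: 21.5
tool_pos: [533.0, -250.3, 105.1]
eef_rot: [0.99, -0.139, 0.001, 0.0]
ft_force: [-0.8, 0.9, -2.4]
grip_width: 10.8
grasp_force: 91.1
```

```bash
python3 st.py
```

```text
[ 533.   -250.27  105.09] f tool [-0.98 -0.67  2.35] t tool [ 0.13 -0.29  0.01] bearing -15.949878178178498 tilt [0. 0.] 91.11721158027649
```

Call:
{"method": "send_rows", "body": {
  "delta_pos": [
    [0,0,0.001],
    [0,0,0.002],
    [0,0,0.003],
    [0,0,0.004],
    [0,0,0.005],
    [0,0,0.005]
  ],
  "turn": [
    [0,-0.0004,0],
    [0,-0.0004,0],
    [0,-0.0004,0],
    [0,-0.0004,0],
    [0,-0.0004,0],
    [0,-0.0004,0]
  ],
  "grip": [0.8,0.8,0.8,0.8,0.8,0.8]
}}

```text
time: 22.1
tool_pos: [533.0, -250.3, 103.7]
eef_rot: [0.99, -0.139, 0.0, 0.0]
ft_force: [-1.4, 0.5, -1.2]
grip_width: 11.1
grasp_force: 91.2
```

```bash
python3 st.py
```

```text
[ 533.03 -250.33  103.69] f tool [-1.53 -0.13  1.19] t tool [ 0.19 -0.31  0.08] bearing -15.951013773999804 tilt [0. 0.] 91.20370030403137
```

Call:
{"method": "send_rows", "body": {
  "delta_pos": [
    [0,0,0.001],
    [0,0,0.002],
    [0,0,0.002]
  ],
  "turn": [
    [0,0,0],
    [0,0,0],
    [0,0,0]
  ],
  "grip": [0.8,0.8,0.8]
}}

```text
time: 22.4
tool_pos: [533.1, -250.4, 103.3]
eef_rot: [0.99, -0.139, 0.0, 0.0]
ft_force: [-2.0, 1.3, 0.6]
grip_width: 11.0
grasp_force: 91.7
```

```bash
python3 st.py
```

```text
[ 533.14 -250.37  103.25] f tool [-2.28 -0.71 -0.64] t tool [ 0.17 -0.56  0.05] bearing -15.952068454287938 tilt [0. 0.] 91.72488570213318
```

Call:
{"method": "send_rows", "body": {
  "delta_pos": [
    [0,0,0],
    [0,0,0],
    [0,0,0],
    [0,0,0],
    [0,0,0],
    [0,0,0],
    [0,0,0],
    [0,0,0]
  ],
  "turn": [
    [0,0,0],
    [0,0,0],
    [0,0,0],
    [0,0,0],
    [0,0,0],
    [0,0,0],
    [0,0,0],
    [0,0,0]
  ],
  "grip": [0.6,0.5,0.4,0.3,0.2,0.2,0.2,0.2]
}}

```text
time: 23.2
tool_pos: [533.1, -250.4, 103.1]
eef_rot: [0.99, -0.139, 0.0, 0.0]
ft_force: [-0.3, -0.3, 0.5]
grip_width: 34.1
grasp_force: 0.0
```

```bash
python3 st.py
```

```text
[ 533.05 -250.36  103.1 ] f tool [-0.22  0.42 -0.47] t tool [0.04 0.02 0.02] bearing -15.954992762388574 tilt [0. 0.] 0.0
```

Released. I'll rise clear and look.

Call:
{"method": "send_rows", "body": {
  "delta_pos": [
    [0,0,-0.03],
    [0,0,-0.1],
    [0,0,-0.2],
    [0,0,-0.32],
    [0,0,-0.44],
    [0,0,-0.55],
    [0,0,-0.62],
    [0,0,-0.62],
    [0,0,-0.62]
  ],
  "turn": [
    [0,0,0],
    [0,0,0],
    [0,0,0],
    [0,0,0],
    [0,0,0],
    [0,0,0],
    [0,0,0],
    [0,0,0],
    [0,0,0]
  ],
  "grip": [0.2,0.2,0.2,0.2,0.2,0.2,0.2,0.2,0.2]
}}

```text
time: 24.1
tool_pos: [532.9, -250.2, 289.4]
eef_rot: [0.99, -0.139, 0.001, 0.0]
ft_force: [0.0, 0.3, -0.7]
grip_width: 34.1
grasp_force: 0.0
```

Run:
```python
from h import *
s=env.sense();C=wcal(s);im=env.capture("wrist")[:,:,::-1].copy();sc=env.capture("scene")[:,:,::-1].copy()
S=cal("scene")
def ring(I,Cc,z,r,col,k=1):
    P=np.array([proj(Cc,[460.6+r*np.cos(a),-230+r*np.sin(a),z]) for a in np.linspace(0,6.283,60)])
    return P
a=cv2.resize(im[170:420,130:430],None,fx=1.4,fy=1.4);b=cv2.resize(sc[150:280,160:290],None,fx=2.7,fy=2.7)
for z,col in((96,(0,0,255)),(104,(0,255,255))):
    for p in ring(0,C,z,100,col):
        q=(p-[130,170])*1.4
        cv2.circle(a,tuple(int(v) for v in q),1,col,-1)
    for p in ring(0,S,z,100,col): cv2.circle(b,tuple(int(v) for v in (p-[160,150])*2.7),1,col,-1)
cv2.imwrite("pics/c5.png",np.hstack([a[:350],b[:350]]))
```

```text
(no output)
```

View pics/c5.png

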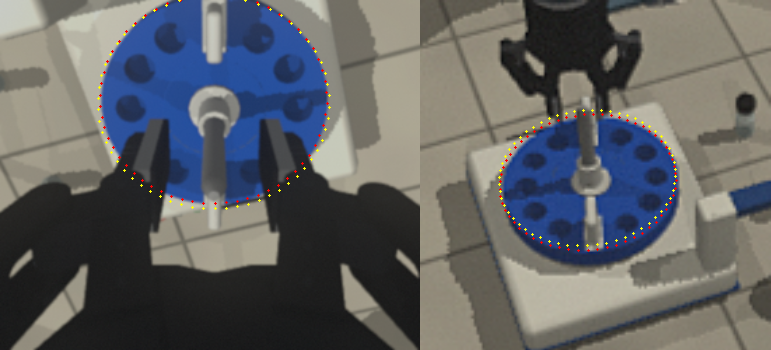

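The pictures show the tray level around the spindle, with its rim on the red ring predicted for home (z 96). The TCP height on contact also puts the underside at about 72 mm. The gripper is clear, so I'm handing in.

```bash
python3 -c "
from bench import env
print(env.sign_off())"
```

```text
the job is handed in; nothing more can be done
None
```

The job is handed in: the blue sample tray is on the spindle, home over the drive bar with its underside at about 72 mm by tool height, and released after about 24 s of the 70 s. The sign-off gave no verdict. I judged it home from the contact height, and the final pictures agree.

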